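# Prop the egg bin's lid on its stay

### The arm

A 6-joint arm with a two-finger parallel gripper is mounted at the origin on the work surface. World frame = base frame: x ahead of the robot, y to its left, z up, the work surface at z = 0. Lengths are in mm, angles in rad, forces in N, time in s.
With the tool pointing down it reaches from about 275 to 1000 mm from the base axis. Payload 8.4 kg.
Tool frame: the origin (TCP) lies between the finger pads; the fingertips stand 11 mm ahead of it and the grasp point (between the pads) lies 8 mm behind it; z points along the fingers, y is the direction in which the jaws open and shut (so a half turn about z gives the same grasp; the last joint's range is limited). The gripper opens to 85 mm and grips with 20 to 120 N. Pads are 22 mm wide; open, the fingers measure 114 mm over their backs; the gripper's body (76 mm by 85 mm) begins 54 mm behind the grasp point. The pads swing forward as they close: fully open they stand 13 mm farther back than shut.
Start: joints at [-0.002, 0.353, 1.633, -0, 1.155, -0.002], TCP at [625.002, -0, 242.281] pointing down, gripper open.
Joint ranges: [-2.63, 2.63], [-0.92, 2.1], [0.06, 2.66], [-1.3, 4.44], [0, 2.69], [-3.02, 3.02]. Speed limits (rad/s): [2.22, 2.22, 2.79, 3.14, 3.14, 3.14].

### API

Orientations are given as [roll, pitch, yaw] about the fixed x, y, z axes, in that order (R = Rz(yaw) Ry(pitch) Rx(roll)).
In Python, from rig import r, eyes gives the robot as it stands. The module is installed in compiled form; this text tells all that it offers.
- The arm moves only by the tool servo_tool, never from a script. Its argument "rows" is a list of rows, each a list of 3 entries, a list of its own where there are three numbers: the shift along the world's x, y, z in cm, then the turn about the world's z in rad, then the finger opening in cm, from 0 to 8.54. A call has 1 to 5 rows; each row shifts and turns the commanded pose from where the row before left it; what a row does not reach is not made up. A row lasts 1/12 s, in which the tool goes at most 41.7 mm and 7.16 degrees, less where a joint would pass 70% of its speed; a pose out of reach is approached as far as the arm can. A call is refused whole if a number of a shift passes 4.17 or a number of a turn 0.125, either way. A call with a gripper value outside its range is refused whole. The fingers move at their own pace and stop on an object; "squeeze" is the grip in N (left out, the last holds). Time passes only in rows, so rows that do not move let the fingers close. It gives the time, the measured TCP pose, the force and the opening at its end, in the units of the state.
- r.sense(): the state, without advancing time (a new reading comes with each control period).
- eyes.grab_frame(name): name is "scene" or "side" or "wrist"; returns a dict with "frame" (480x640x3 uint8, red, green, blue), "depth" (480x640 float32, mm along the optical axis (not along the pixel's ray), 0 where there is no reading), "vertical_fov" (degrees; the focal length in pixels is half the picture's height over the tangent of half this angle, whatever the lens; pixels are square), "cx", "cy" (the principal point, pixels), "camera_from_world" (4x4, takes a point from world to camera coordinates); the wrist camera has in their place "hand_eye" (4x4, takes a point from camera to tool coordinates, whose origin is the TCP and whose axes are the flange's). Camera axes: x right, y down, z forward; pixel columns grow to the right and rows downward; lengths in mm; the calibration is good to about 2 mm. A picture is of the moment at which its call begins: read the wrist's pose just before it.
- r.sign_off(): hands the job in, once; it reports no verdict.
The state is a dict: "clock": time; "qpos": joint angles; "qvel": joint speeds; "joint_efforts": joint torques, N m; "eef_pos": TCP position; "tcp_rot": TCP orientation; "contact_force": force on the tool from outside, world axes, zero at the start; "wrist_torque": the same for the moment, N m; "opening": opening from 0.0 (shut) to 1.0 (fully open).
Only numpy, scipy, OpenCV 4.12 (cv2) and the standard library are available. Lean on these libraries where they do the work, as an engineer would, in place of code of your own. Each camera call takes 0.05 s, during which the arm holds its last target.

### The job

Prop the plywood egg bin's lid open so that a hand can reach in for eggs: push the lid up by the stay that hangs at the bin's side, and set the stay's foot fully down in the notch of the steel keeper, where it carries the lid by itself once you let go. The keeper may be clamped anywhere along its slot: feel gently for its sprung stop, just behind the notch, without driving it in hard. Never let the lid fall, and leave the tray, bowl and brush where they are.

Things in the scene. Friction and masses are not known exactly. Their poses are not given: they have to be found in the camera images.
- bin: Fixed plywood egg bin, 300 (x) x 260 (y) x 222 mm high; origin: centre of its underside, on the table. Its x points from its front to its hinge side, z up; its yaw varies. 'Bin x, y, z' are in this frame. The steel keeper is screwed outside its -y wall (wall face at bin y -130).
- lid_hinge (a point): Middle of the lid's hinge axis, at bin x 150, z 229 mm; the axis runs along bin y.
- keeper_slot (a point): Middle of the keeper's slot (bin x 18, y -140, z 212 mm), fixed on the bin; axes as the bin's. The keeper is clamped at an unknown place here and cannot be pushed along: its notch centre lies up to 36 mm before or behind this point in x, not measured. Keeper, front to back: flat lip 20 long, top at z 212; open-topped notch 22 long, floor at z 198; sprung stop, standing up to z 242.
- buffer (a joint): How far (m) the keeper's sprung black rubber stop is pushed back in bin +x: 0 at rest, about 1.5 N per mm, bottoming at 12 mm. Its face is the notch's back wall, from z 198 up to z 242. Feel for it gently: pushed in by more than 9 mm (13 N) it is overstrained.
- lid (a joint): Angle of the lid (rad): 0 shut, grows as the front edge rises, about 0.85 when propped. The lid is a 312 x 264 x 14 mm plywood board of about 0.55 kg (varies by about a third); it falls shut by its own weight if let go.
- stay: Stay, swinging freely on a pin at the lid's -y side; origin: the pivot, 220 mm from the hinge axis, at bin y -160. A 12 mm steel bar runs along the stay's -z for 190 mm to its cross foot; it starts hanging straight down. y stays parallel to bin y. Lifting lid and stay at the foot takes about 4 to 7 N. The bar passes outside the keeper (20 mm deep, bin y -130 to -150); only the foot meets it.
- stay_foot (a point): Axis of the cross foot where the bar meets it (bin y -160). The foot is a 14 mm round rod along y; its inner end reaches 26 mm towards the bin, over the keeper. Starts at bin x -70, z 39 mm; keep it in front of bin x -65 while raising it: the keeper (underside z 168) may overhang. This point is at bin z 205 when seated, 219 on the lip; just touching the stop it is 4 mm behind the notch's centre.
- stay_grip (a point): Centre of the turned wooden hand grip on the outer end of the cross foot: 22 mm in diameter, 74 mm long along y, 78 mm outside stay_foot (bin y = -238 mm), on the same axis. Free from above; it can be pinched across the bin's x from above and must turn between the fingers as the stay swings: a light pinch (20 N) lets it.
- pulp_tray: Bystander: grey-brown egg tray with six cells, 170 x 130 x 45 mm, origin under its centre.
- bowl: Bystander: steel bowl 140 mm across, 55 mm high, origin under its centre.
- brush: Bystander: hand brush lying on the counter, origin under its middle.

How it is judged:
By the outcome, as a careful person would: the job done as asked, in the order asked, and still so for the second after the job is handed in, with the robot touching nothing.
It also fails if it takes over 45 s, if anything falls off the work surface, if the arm or the gripper's body presses on something with over 40 N, if the wrist force passes 120 N, or if a joint passes its speed limit or range.

## Working session

There is one attempt and no reset: what is moved stays moved. The work goes in short steps, Python scripts to look and compute and a tool call to move; the robot and the scene stay as the last step left them, time stands still between calls to the robot, and variables do not carry over. Pictures are saved under pics/ and viewed, and the job is handed in when it is done.

Besides the shell and the picture viewer there is one more tool, called after "Call:" in YAML: its name, and indented under it one key for each argument. servo_tool: Moves the arm, as the interface text tells. Its arguments: {"type":"object","properties":{"rows":{"type":"array"},"squeeze":{"type":"number"}},"required":["rows"]}

```bash
mkdir -p pics; cat > h.py <<'E'
from rig import r, eyes
import numpy as np, cv2
def save(name,fn):
    d=eyes.grab_frame(name)
    cv2.imwrite('pics/'+fn+'.png',cv2.cvtColor(d['frame'],cv2.COLOR_RGB2BGR))
    np.savez('pics/'+fn+'.npz',**{k:v for k,v in d.items()})
    return d
def cloud(d):
    f=240/np.tan(np.radians(float(d['vertical_fov'])/2))
    z=d['depth'];v,u=np.mgrid[0:480,0:640]
    P=np.stack([(u-d['cx'])/f*z,(v-d['cy'])/f*z,z],-1)
    M=np.linalg.inv(d['camera_from_world'])
    return P@M[:3,:3].T+M[:3,3]
def proj(d,p):
    f=240/np.tan(np.radians(float(d['vertical_fov'])/2))
    M=d['camera_from_world'];q=M[:3,:3]@np.array(p)+M[:3,3]
    return q[0]/q[2]*f+d['cx'],q[1]/q[2]*f+d['cy']
E
python3 - <<'E'
from h import *
print(r.sense())
for n in('scene','side'):
    d=save(n,n+'0'); M=np.linalg.inv(d['camera_from_world']); print(n,M[:3,3].round(),M[:3,2].round(2),d['vertical_fov'])
E
```

```text
{'clock': 0.0, 'qpos': array([-2.38747855e-03,  3.53641680e-01,  1.63415450e+00, -1.57028708e-05,
        1.15521967e+00, -2.36222036e-03]), 'qvel': array([-0.00198575, -0.00034948, -0.0016181 , -0.00055782,  0.00063747,
       -0.00043365]), 'joint_efforts': array([-2.03471049e-03, -6.05236173e+01, -3.42063046e+01, -2.62302356e-04,
        9.48130677e-03,  3.61521288e-06]), 'eef_pos': array([6.24520982e+02, 4.20568211e-03, 2.41557009e+02]), 'tcp_rot': array([-3.14016943e+00,  1.09953391e-05,  1.57077743e+00]), 'contact_force': array([-0.38193941,  0.24062816, -0.39473766]), 'wrist_torque': array([ 0.03125278, -0.01889716,  0.02962821]), 'opening': 1.0000235344129111}
scene [1358. -288. 1092.] [-0.62  0.16 -0.77] 46.09882327836852
side [ -37. -784.  670.] [ 0.59  0.66 -0.47] 48.19861337810805
```

View pics/scene0.png

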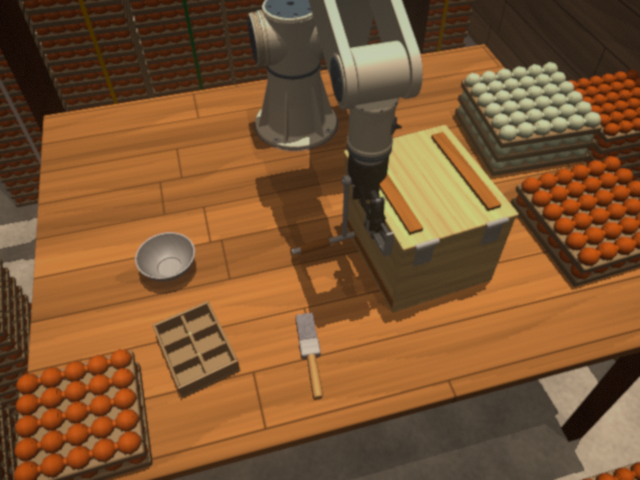

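View pics/side0.png

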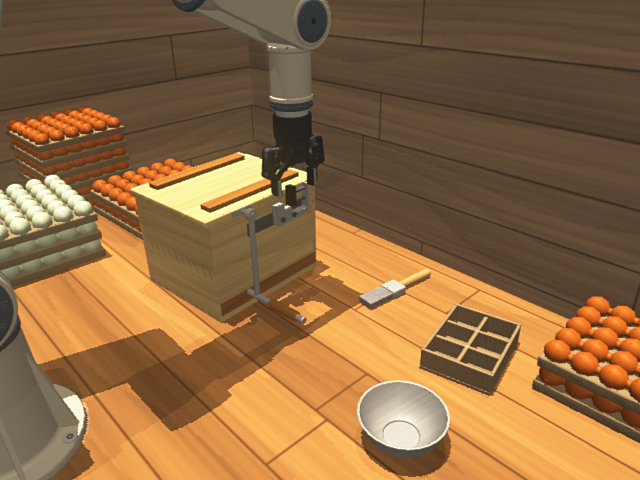

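The side view shows the bin's stay wall facing the camera: stay pivot at about (250,213), foot at about (255,293), grip end at (302,318), and keeper with black stop at about (290,205). The scene view shows the hinges at (427,250) and (497,230), so bin x points roughly along world +x.

```bash
python3 - <<'E'
from h import *
for n in('scene0','side0'):
    d=np.load(f'pics/{n}.npz'); W=cloud(d); fr=d['frame']
    hsv=cv2.cvtColor(fr,cv2.COLOR_RGB2HSV)
    m=(abs(W[...,2]-236)<5)&(W[...,0]>350)&(W[...,0]<1000)&(abs(W[...,1])<400)&(d['depth']>0)
    lab=cv2.connectedComponentsWithStats(m.astype(np.uint8))
    i=1+np.argmax(lab[2][1:,4]); mm=lab[1]==i
    P=W[mm]; print(n,len(P),'z',np.median(P[:,2]))
    rect=cv2.minAreaRect(P[:,:2].astype(np.float32)); print(rect, cv2.boxPoints(rect).round(1).tolist())
    # walls: plane fit of -y wall in side
d=np.load('pics/side0.npz');W=cloud(d)
for u,v in [(250,213),(255,250),(255,293),(262,297),(275,305),(285,310),(295,316),(302,319),(304,319),(292,195),(276,213),(300,210),(283,225),(235,270),(300,250)]:
    print((u,v),W[v,u].round(1),d['frame'][v,u])
crop=cv2.cvtColor(d['frame'][140:340,120:340],cv2.COLOR_RGB2BGR)
cv2.imwrite('pics/crop0.png',cv2.resize(crop,None,fx=3,fy=3,interpolation=cv2.INTER_CUBIC)[:600,:660])
E
```

```text
scene0 8606 z 237.3536008367887
((563.5172119140625, 156.76332092285156), (322.795166015625, 280.90936279296875), 5.386691570281982) [[389.6000061035156, 281.3999938964844], [416.0, 1.7999999523162842], [737.4000244140625, 32.099998474121094], [711.0, 311.70001220703125]]
side0 4494 z 234.48512297377945
((562.90283203125, 142.93807983398438), (316.5377502441406, 300.3339538574219), 5.1656694412231445) [[391.79998779296875, 278.20001220703125], [418.79998779296875, -20.899999618530273], [734.0, 7.599999904632568], [707.0, 306.70001220703125]]
(250, 213) [504.   -6.  232.4] [99 91 75]
(255, 250) [506.7  -8.5 150.6] [95 87 77]
(255, 293) [501.8  -2.6  47.2] [90 81 71]
(262, 297) [505.4 -21.4  44.5] [121 112 100]
(275, 305) [508.5 -60.   42.1] [111  70  35]
(285, 310) [510.3 -89.5  43.7] [112  71  35]
(295, 316) [ 514.1 -115.5   40.6] [116 101  86]
(302, 319) [ 515.2 -135.    43. ] [195 181 159]
(304, 319) [ 518.5 -137.2   42.5] [86 76 66]
(292, 195) [632.3  19.1 223. ] [49 42 29]
(276, 213) [588.4  21.1 195.1] [95 89 77]
(300, 210) [660.   27.3 176.3] [116 108  94]
(283, 225) [618.9  38.2 150.4] [123  99  62]
(235, 270) [476.7  25.5 102. ] [122  99  61]
(300, 250) [670.2  44.5  65.2] [132 106  63]
```

View pics/crop0.png

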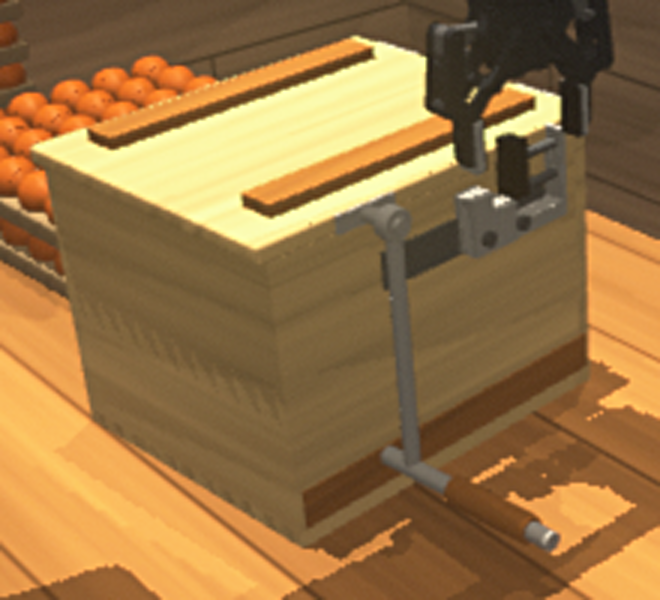

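The crop shows the bar straight down, the grip pointing outwards, and the keeper with its lip on the left at crop (475,200) and the black stop on the right at crop (512,165). I'll fit the walls next to get the bin frame.

```bash
python3 - <<'E'
from h import *
d=np.load('pics/side0.npz');W=cloud(d)
# wall pixels: bottom band avoided; polygons in full image (crop/3 + offset 120,140)
def poly(pts):
    m=np.zeros((480,640),np.uint8); cv2.fillPoly(m,[np.array([(x/3+120,y/3+140) for x,y in pts],np.int32)],1); return m>0
def plane(m):
    P=W[m&(d['depth']>0)];P=P[(P[:,2]>20)]
    for _ in range(5):
        c=np.median(P,0) if _==0 else P.mean(0);n=np.linalg.svd(P-P.mean(0),full_matrices=False)[2][2];c=P.mean(0)
        res=(P-c)@n; P=P[abs(res)<2.5*res.std()+.1]
    return c,n,len(P),res.std()
for nm,pp in [('-y',[(420,300),(575,250),(575,330),(425,400)]),('-y b',[(280,300),(370,280),(385,430),(300,470)]),('front',[(60,180),(255,265),(290,500),(100,400)])]:
    c,n,k,s=plane(poly(pp)); 
    if n[1]>0 and 'y' in nm or n[0]>0 and nm=='front': n=-n
    print(nm,c.round(1),n.round(4),k,s.round(2))
E
```

```text
-y [622.9  39.6  94.2] [ 0.0937 -0.9956 -0.0025] 1587 1.4
-y b [468.1  25.1 122.2] [ 0.0966 -0.9953 -0.0044] 1641 1.29
front [414.7 139.9 124.3] [-9.957e-01 -9.270e-02  4.000e-04] 4523 0.96
```

```bash
cat >> h.py <<'E'
YAW=.0943; ex=np.array([np.cos(YAW),np.sin(YAW),0]); ey=np.array([-np.sin(YAW),np.cos(YAW),0]); ez=np.array([0,0,1.])
O=576.0*ex+111.1*ey
def b2w(p): return O+p[0]*ex+p[1]*ey+p[2]*ez
def w2b(p): q=np.asarray(p)-O; return np.stack([q@ex,q@ey,q@ez],-1)
E
python3 - <<'E'
from h import *
print(O,'grip',b2w([-70,-238,39]))
d=np.load('pics/side0.npz');B=w2b(cloud(d))
for p in ([-70,-160,229],[-70,-160,39],[-70,-238,39],[-70,-275,39]): print(p,np.round(proj(d,b2w(p)),1))
# keeper outer face: rays onto bin y=-150
f=240/np.tan(np.radians(float(d['vertical_fov'])/2));M=np.linalg.inv(d['camera_from_world'])
v,u=np.mgrid[175:230,265:315]; D=np.stack([(u-d['cx'])/f,(v-d['cy'])/f,np.ones(u.shape)],-1)@M[:3,:3].T; C=M[:3,3]
t=((-150)-(C-O)@ey)/(D@ey); Q=w2b(C+t[...,None]*D); Y=B[175:230,265:315,1]
fr=d['frame'][175:230,265:315].astype(int)
for z in (236,230,222,216,208,203,190,180):
    print('z',z)
    row=[]
    for j in range(50):
        i=np.argmin(abs(Q[:,j,2]-z)); row.append((int(Q[i,j,0]),fr[i,j].sum()//3,int(Y[i,j])))
    print(' '.join(f'{a}:{b}/{c}' for a,b,c in row if -10<a<95))
ds=np.load('pics/scene0.npz');W=cloud(ds)
print('brush',W[330,308],W[390,316])
E
```

```text
[562.97965062 164.84272198   0.        ] grip [515.70080903 -78.69107678  39.        ]
[-70, -160, 229] [250.4 213.1]
[-70, -160, 39] [257.3 294.7]
[-70, -238, 39] [283.7 308.6]
[-70, -275, 39] [297.  315.6]
z 236
-9:94/-133 -6:93/-132 -3:92/-133 0:94/-132 1:96/-132 4:93/-132 7:84/-159 10:83/-165 13:50/-171 16:65/-172 19:86/-174 22:93/-178 24:85/-175 27:71/-129 30:93/-134 33:94/-132 36:74/-133 39:36/-136 42:37/-135 45:38/-141 48:37/-142 51:34/-145 54:36/-148 57:38/-149 60:35/-153 63:31/-151 66:52/-148 70:92/-134 73:95/-132 76:92/-131 79:93/-132 82:91/-133 85:91/-130 88:84/-133 91:80/-138
z 230
-7:93/-128 -4:93/-131 -1:96/-130 1:92/-132 4:94/-128 7:94/-130 10:94/-129 12:93/-130 15:88/-130 18:82/-173 21:83/-175 24:79/-175 27:71/-175 30:92/-130 33:89/-130 36:57/-129 39:38/-131 42:36/-136 45:37/-141 48:36/-143 51:37/-145 54:34/-150 57:38/-150 60:36/-148 63:35/-149 66:44/-151 69:68/-141 72:109/-141 75:86/-144 79:118/-142 82:108/-142 85:118/-139 88:110/-143 91:95/-141 94:102/-142
z 222
-7:89/-128 -4:90/-130 -2:103/-132 0:86/-129 3:99/-130 6:118/-132 9:98/-130 12:118/-131 15:91/-130 18:98/-
[... 1608 characters left out ...]
0 33:86/-150 36:86/-148 39:89/-150 42:87/-150 45:86/-148 48:85/-150 51:89/-150 55:72/-149 58:87/-134 61:61/-134 64:87/-133 67:66/-134 70:88/-134 73:64/-134 76:79/-131 80:57/-134 83:89/-133 86:86/-130 89:82/-135 93:79/-136
z 180
-8:53/-133 -5:56/-134 -2:71/-132 0:86/-136 3:89/-139 6:89/-142 8:87/-146 12:83/-148 14:86/-151 17:76/-149 20:56/-150 23:57/-152 26:52/-152 29:65/-153 32:76/-149 36:87/-152 39:87/-147 42:88/-150 45:88/-151 48:86/-149 51:84/-150 54:66/-151 57:56/-151 60:61/-156 63:58/-153 67:100/-145 70:111/-147 73:116/-146 76:126/-148 79:106/-146 82:109/-145 86:105/-148 89:139/-146 92:151/-147
brush [ 727.51789946 -148.61786867   18.86274329] [ 869.33331645 -168.50492235   21.3522809 ]
```

Keeper by vision, at bin y −150: lip from x ≈ 11 to 31 and stop face at x ≈ 53. That puts the notch centre at about bin x 42, which is inside the ±36 mm range. The projected stay points match the picture to within a pixel or two. Moving to above the grip.

Call:
servo_tool:
  rows:
    - [[-0.5,-3.0,0],0.02,8.5]
    - [[-2.6,-2.7,0],0.02,8.5]
    - [[-2.6,-1.3,0],0.02,8.5]
    - [[-2.6,-1.3,0],0.02,8.5]
    - [[-2.6,0,0],0.014,8.5]
  squeeze: 20

```text
clock: 0.52
eef_pos: [514.5, -84.8, 241.8]
tcp_rot: [-3.141, 0.001, 1.665]
contact_force: [-0.0, -0.3, -0.3]
opening: 0.992
```

Call:
servo_tool:
  rows:
    - [[0,0,-3.0],0,8.5]
    - [[0,0,-3.0],0,8.5]
    - [[0,0,-3.0],0,8.5]
    - [[0,0,-3.0],0,8.5]
    - [[0,0,-2.0],0,8.5]

```text
clock: 0.93
eef_pos: [514.5, -82.8, 99.8]
tcp_rot: [-3.139, -0.001, 1.665]
contact_force: [0.5, 0.5, -1.0]
opening: 0.995
```

```bash
python3 - <<'E'
from h import *
s=r.sense();print({k:np.round(s[k],3) for k in('clock','eef_pos','tcp_rot','contact_force')}, w2b(s['eef_pos']).round(1))
d=save('side','side1'); d=save('wrist','wrist1'); print(d['hand_eye'])
E
```

```text
{'clock': np.float64(0.933), 'eef_pos': array([514.523, -82.821,  99.752]), 'tcp_rot': array([-3.139e+00, -1.000e-03,  1.665e+00]), 'contact_force': array([ 0.471,  0.541, -0.964])} [ -71.6 -242.    99.8]
[[ 2.37330987e-04 -9.52050693e-01 -3.05940226e-01  7.88712205e+01]
 [ 9.99999573e-01 -4.73353550e-05  9.23044829e-04 -2.85473348e-01]
 [-8.93267258e-04 -3.05940314e-01  9.52050275e-01 -1.32290087e+02]
 [ 0.00000000e+00  0.00000000e+00  0.00000000e+00  1.00000000e+00]]
```

View pics/side1.png

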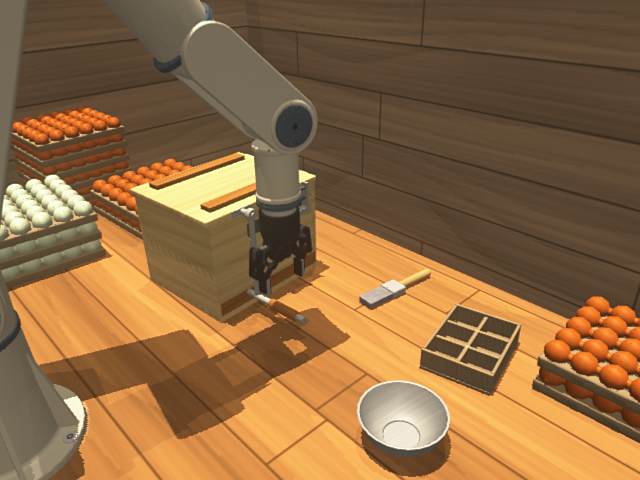

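View pics/wrist1.png

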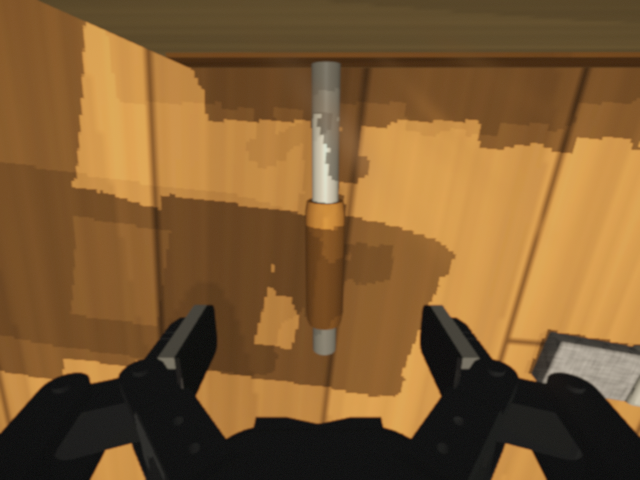

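The wrist view shows the grip at column ≈ 324, centred between the fingers (215 to 430). Descending to pinch height.

Call:
servo_tool:
  rows:
    - [[0,0,-2.0],0,8.5]
    - [[0.1,0,-2.0],0,8.5]
    - [[0,0,-1.5],0,8.5]
    - [[0,0,-1.0],0,8.5]
    - [[0,0,-0.5],0,8.5]

```text
clock: 1.45
eef_pos: [517.1, -83.0, 32.1]
tcp_rot: [-3.141, -0.0, 1.665]
contact_force: [0.5, -0.0, 0.0]
opening: 0.995
```

Call:
servo_tool:
  rows:
    - [[0,0,0],0,4]
    - [[0,0,0],0,1.0]
    - [[0,0,0],0,1.0]
    - [[0,0,0],0,1.0]
    - [[0,0,0],0,1.0]
  squeeze: 20

```text
clock: 1.87
eef_pos: [517.5, -83.1, 33.0]
tcp_rot: [3.14, 0.0, 1.665]
contact_force: [-0.4, 0.2, -0.3]
opening: 0.292
```

Call:
servo_tool:
  rows:
    - [[0,0,0],0,1.0]
    - [[0,0,0],0,1.0]
    - [[0,0,0],0,1.0]
    - [[0,0,0],0,1.0]
    - [[0,0,0],0,1.0]

```text
clock: 2.28
eef_pos: [517.7, -83.0, 32.9]
tcp_rot: [3.14, 0.0, 1.665]
contact_force: [0.3, 1.1, 6.5]
opening: 0.234
```

Call:
servo_tool:
  rows:
    - [[0,0,0],0,1.0]
    - [[0,0,0],0,1.0]
    - [[0,0,0],0,1.0]

```text
clock: 2.53
eef_pos: [517.7, -83.0, 32.9]
tcp_rot: [3.14, 0.0, 1.665]
contact_force: [-0.2, 0.8, 7.1]
opening: 0.239
```

```bash
python3 - <<'E'
from h import *
s=r.sense();print({k:np.round(s[k],3) for k in('clock','eef_pos','contact_force','opening')}, w2b(s['eef_pos']).round(1))
d=save('side','side2')
c=cv2.cvtColor(d['frame'][170:330,200:360],cv2.COLOR_RGB2BGR);cv2.imwrite('pics/side2c.png',cv2.resize(c,(560,560)))
save('wrist','wrist2')
E
```

```text
{'clock': np.float64(2.533), 'eef_pos': array([517.684, -83.021,  32.936]), 'contact_force': array([-0.175,  0.841,  7.094]), 'opening': np.float64(0.239)} [ -68.4 -242.5   32.9]
```

View pics/side2c.png

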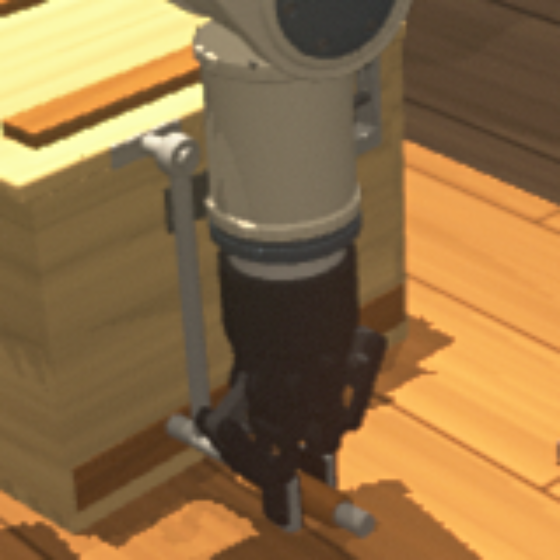

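View pics/wrist2.png

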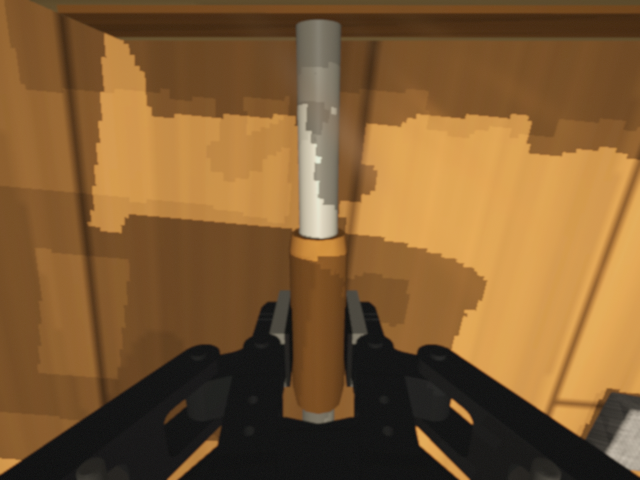

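The grip is pinched squarely: pads on both sides at columns 285 and 352, on the wooden part. Lifting straight up, a little further forward.

Call:
servo_tool:
  rows:
    - [[0,0,0.4],0,1.0]
    - [[-0.1,0,0.5],0,1.0]
    - [[-0.1,0,0.6],0,1.0]
    - [[-0.1,0,0.7],0,1.0]
    - [[-0.1,0,0.8],0,1.0]

```text
clock: 3.05
eef_pos: [512.9, -83.3, 62.9]
tcp_rot: [-3.142, 0.0, 1.665]
contact_force: [1.4, -5.3, -5.1]
opening: 0.233
```

Call:
servo_tool:
  rows:
    - [[0,0,0.8],0,1.0]
    - [[0,0,0.8],0,1.0]
    - [[0,0,0.8],0,1.0]
    - [[0,0,0.8],0,1.0]
    - [[0,0,0.8],0,1.0]

```text
clock: 3.47
eef_pos: [512.9, -83.3, 103.3]
tcp_rot: [3.141, 0.001, 1.665]
contact_force: [1.1, -4.9, -5.2]
opening: 0.233
```

```bash
python3 - <<'E'
from h import *
s=r.sense();print({k:np.round(s[k],3) for k in('clock','eef_pos','contact_force','opening')}, w2b(s['eef_pos']).round(1))
d=save('side','side3')
c=cv2.cvtColor(d['frame'][120:330,150:360],cv2.COLOR_RGB2BGR);cv2.imwrite('pics/side3c.png',cv2.resize(c,(560,560)))
E
```

```text
{'clock': np.float64(3.467), 'eef_pos': array([512.949, -83.337, 103.284]), 'contact_force': array([ 1.06 , -4.916, -5.165]), 'opening': np.float64(0.233)} [ -73.2 -242.4  103.3]
```

View pics/side3c.png

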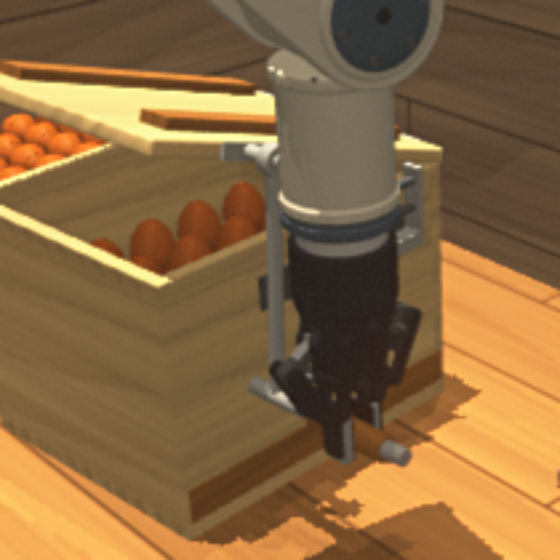

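Call:
servo_tool:
  rows:
    - [[0,-0.05,0.9],0,1.0]
    - [[0,0,1.0],0,1.0]
    - [[0,0,1.0],0,1.0]
    - [[0,0,1.0],0,1.0]
    - [[0,0,1.0],0,1.0]

```text
clock: 3.93
eef_pos: [512.8, -83.4, 152.4]
tcp_rot: [-3.141, -0.0, 1.665]
contact_force: [0.7, -2.4, -5.4]
opening: 0.237
```

Call:
servo_tool:
  rows:
    - [[0,0,1.0],0,1.0]
    - [[0,0,1.0],0,1.0]
    - [[0,0,1.0],0,1.0]
    - [[0,0,0.9],0,1.0]
    - [[0,0,0.8],0,1.0]

```text
clock: 4.35
eef_pos: [513.0, -83.4, 199.4]
tcp_rot: [3.141, -0.0, 1.665]
contact_force: [0.4, -2.7, -4.7]
opening: 0.234
```

Call:
servo_tool:
  rows:
    - [[0,0,0.8],0,1.0]
    - [[0,0,0.8],0,1.0]
    - [[0,0,0.6],0,1.0]
    - [[0,0,0.4],0,1.0]
    - [[0,0,0],0,1.0]

```text
clock: 4.77
eef_pos: [513.4, -83.4, 225.1]
tcp_rot: [3.14, 0.0, 1.665]
contact_force: [-0.4, -0.4, -3.8]
opening: 0.238
```

```bash
python3 - <<'E'
from h import *
s=r.sense();print({k:np.round(s[k],3) for k in('clock','eef_pos','contact_force','opening')}, w2b(s['eef_pos']).round(1))
d=save('side','side4')
c=cv2.cvtColor(d['frame'][60:300,150:390],cv2.COLOR_RGB2BGR);cv2.imwrite('pics/side4c.png',cv2.resize(c,(600,600)))
save('scene','scene4');save('wrist','wrist4')
E
```

```text
{'clock': np.float64(4.767), 'eef_pos': array([513.417, -83.429, 225.149]), 'contact_force': array([-0.36 , -0.427, -3.802]), 'opening': np.float64(0.238)} [ -72.7 -242.5  225.1]
```

View pics/side4c.png

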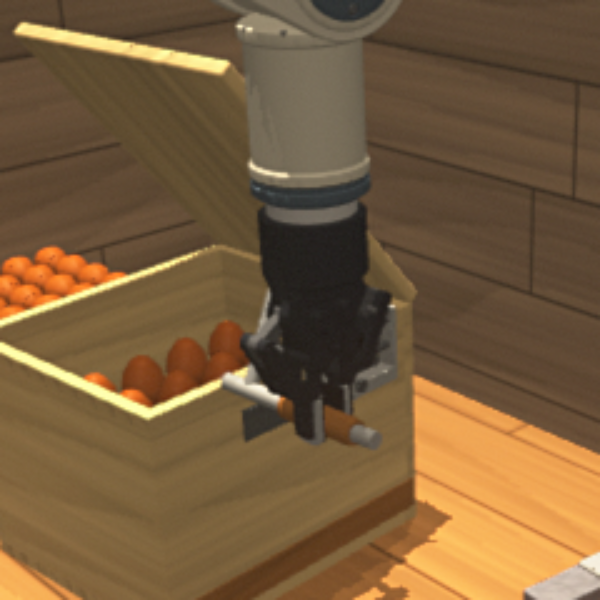

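View pics/wrist4.png

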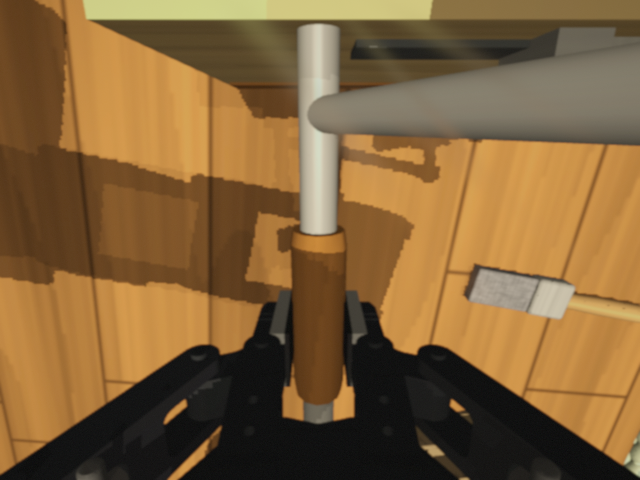

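The lid is up at roughly 0.9 rad. The foot is still square in the pinch, with the bar leaning back and the keeper ahead at the upper right of the wrist view. A quick check of the foot height by projection before moving over the lip.

```bash
python3 - <<'E'
from h import *
d0=np.load('pics/side0.npz');d=np.load('pics/side4.npz')
for z in (39,): 
  for y in(-275,-280,-285,-290): print(y,np.round(proj(d0,b2w([-70,y,z])),1))
for z in (225,231,237):
  print(z,[np.round(proj(d,b2w([-72.5,y,z])),1) for y in(-134,-201,-275,-290)])
for nm,dd in(('0',d0),('4',d)):
  c=dd['frame'][285:330,240:320] if nm=='0' else dd['frame'][200:245,230:310]
  cv2.imwrite(f'pics/tip{nm}.png',cv2.resize(cv2.cvtColor(c,cv2.COLOR_RGB2BGR),(640,360),interpolation=cv2.INTER_NEAREST))
E
```

```text
-275 [297.  315.6]
-280 [298.8 316.6]
-285 [300.7 317.5]
-290 [302.5 318.5]
225 [array([240.7, 211.9]), array([264.1, 221.3]), array([292.3, 232.6]), array([298.3, 235. ])]
231 [array([240.4, 209.1]), array([263.9, 218.4]), array([292.1, 229.6]), array([298.2, 232. ])]
237 [array([240.2, 206.3]), array([263.7, 215.6]), array([292. , 226.7]), array([298.1, 229. ])]
```

View pics/tip4.png

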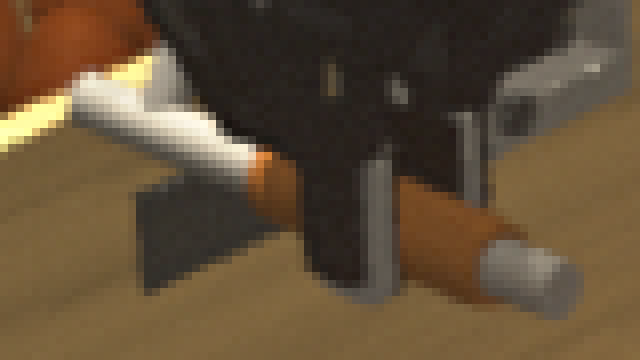

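View pics/tip0.png

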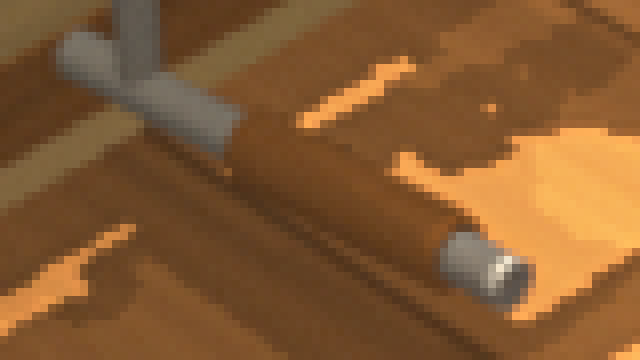

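Comparing projections, the foot axis is at z ≈ 226 and not 231, because the pinch slid a few mm as the load came on. I'll raise it 4 mm, then go along bin +x over the lip.

Call:
servo_tool:
  rows:
    - [[0,0,0.4],0,1.0]
    - [[0.6,0.06,0],0,1.0]
    - [[0.9,0.08,0],0,1.0]
    - [[1.0,0.09,0],0,1.0]
    - [[1.0,0.1,0],0,1.0]

```text
clock: 5.33
eef_pos: [549.4, -80.0, 228.4]
tcp_rot: [3.141, -0.0, 1.665]
contact_force: [-1.4, -0.8, -1.8]
opening: 0.235
```

Call:
servo_tool:
  rows:
    - [[1.0,0.09,0],0,1.0]
    - [[1.0,0.1,0],0,1.0]
    - [[1.0,0.09,0],0,1.0]
    - [[0.8,0.08,0],0,1.0]
    - [[0.6,0.06,0],0,1.0]

```text
clock: 5.75
eef_pos: [593.2, -75.9, 228.2]
tcp_rot: [3.141, 0.0, 1.665]
contact_force: [-2.4, -1.9, -2.5]
opening: 0.238
```

Call:
servo_tool:
  rows:
    - [[0.6,0.06,0],0,1.0]
    - [[0.5,0.05,0],0,1.0]
    - [[0.4,0.03,0],0,1.0]
    - [[0,0,0],0,1.0]

```text
clock: 6.08
eef_pos: [607.7, -74.6, 228.3]
tcp_rot: [3.141, 0.0, 1.665]
contact_force: [-0.9, -2.3, -2.2]
opening: 0.233
```

```bash
python3 - <<'E'
from h import *
s=r.sense();print({k:np.round(s[k],3) for k in('clock','eef_pos','contact_force','opening')}, w2b(s['eef_pos']).round(1), s['contact_force']@ex)
d=save('side','side5')
c=cv2.cvtColor(d['frame'][160:260,230:350],cv2.COLOR_RGB2BGR);cv2.imwrite('pics/side5c.png',cv2.resize(c,(720,600),interpolation=cv2.INTER_CUBIC))
save('wrist','wrist5')
x=w2b(s['eef_pos'])[0]
for z in (224,230,236): print(z,[np.round(proj(d,b2w([x,y,z])),1) for y in(-134,-201,-275,-295)])
E
```

```text
{'clock': np.float64(6.083), 'eef_pos': array([607.694, -74.562, 228.285]), 'contact_force': array([-0.94 , -2.311, -2.228]), 'opening': np.float64(0.233)} [  22.  -242.6  228.3] -1.1535342903468206
224 [array([274.9, 197.4]), array([298.2, 205.7]), array([326.1, 215.7]), array([334.1, 218.5])]
230 [array([274.7, 194.7]), array([298.1, 203. ]), array([326.1, 212.9]), array([334.1, 215.7])]
236 [array([274.5, 192.1]), array([298. , 200.3]), array([326.1, 210. ]), array([334.1, 212.8])]
```

View pics/side5c.png

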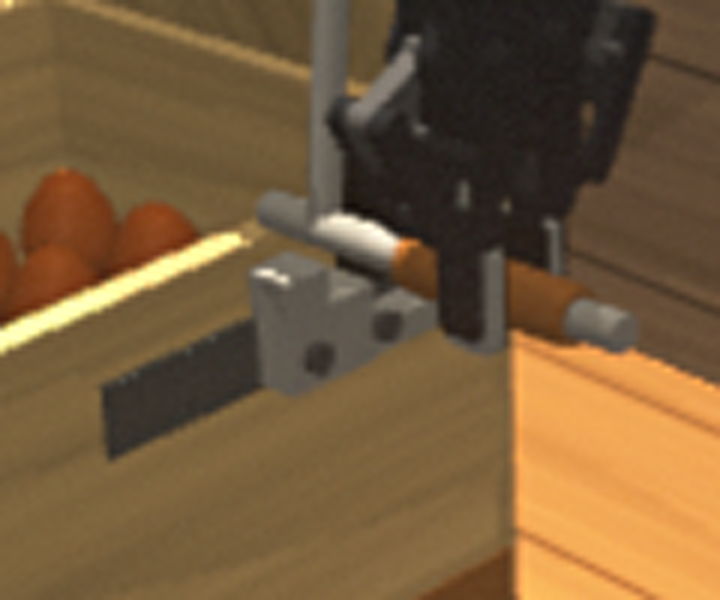

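View pics/wrist5.png

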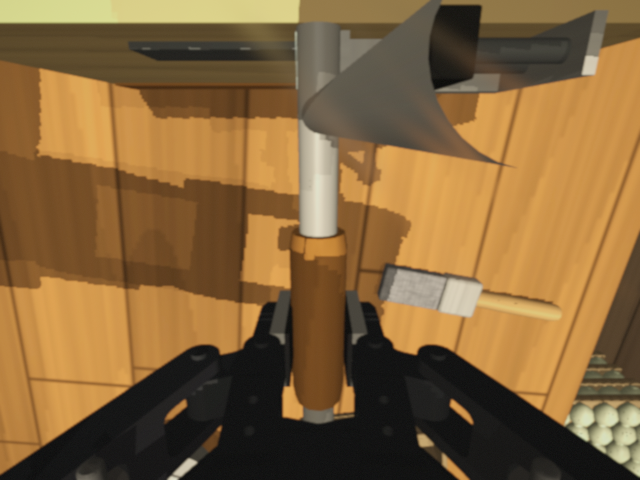

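The side view puts the foot over the lip, with inner end (274.7,194.2) giving z ≈ 230. The black stop is still ahead, in the wrist view at columns 435 to 480. I'm now creeping in to feel for it.

Call:
servo_tool:
  rows:
    - [[0.4,0.04,0],0,1.0]
    - [[0.4,0.04,0],0,1.0]
    - [[0.4,0.04,0],0,1.0]
    - [[0.2,0.02,0],0,1.0]
    - [[0,0,0],0,1.0]

```text
clock: 6.6
eef_pos: [621.7, -73.2, 228.4]
tcp_rot: [3.141, 0.0, 1.665]
contact_force: [-1.8, -2.6, -0.6]
opening: 0.233
```

Call:
servo_tool:
  rows:
    - [[0,0,0],0,1.0]
    - [[0,0,0],0,1.0]
    - [[0.2,0.02,0],0,1.0]
    - [[0,0,0],0,1.0]
    - [[0,0,0],0,1.0]

```text
clock: 7.02
eef_pos: [623.1, -73.1, 228.3]
tcp_rot: [3.141, 0.0, 1.665]
contact_force: [-1.9, -2.7, -0.8]
opening: 0.233
```

Call:
servo_tool:
  rows:
    - [[0.2,0.02,0],0,1.0]
    - [[0,0,0],0,1.0]
    - [[0,0,0],0,1.0]

```text
clock: 7.27
eef_pos: [625.1, -72.8, 228.3]
tcp_rot: [3.141, 0.0, 1.665]
contact_force: [-1.3, -3.3, -1.1]
opening: 0.234
```

Call:
servo_tool:
  rows:
    - [[0.2,0.02,0],0,1.0]
    - [[0,0,0],0,1.0]
    - [[0,0,0],0,1.0]

```text
clock: 7.52
eef_pos: [627.1, -72.7, 228.3]
tcp_rot: [3.141, 0.0, 1.665]
contact_force: [-1.7, -3.1, -1.0]
opening: 0.239
```

Call:
servo_tool:
  rows:
    - [[0.2,0.02,0],0,1.0]
    - [[0,0,0],0,1.0]
    - [[0,0,0],0,1.0]

```text
clock: 7.77
eef_pos: [629.1, -72.5, 228.3]
tcp_rot: [3.142, 0.0, 1.665]
contact_force: [-1.1, -4.0, -1.0]
opening: 0.239
```

Call:
servo_tool:
  rows:
    - [[0.1,0.01,0],0,1.0]
    - [[0,0,0],0,1.0]
    - [[0,0,0],0,1.0]

```text
clock: 8.02
eef_pos: [630.1, -72.4, 228.3]
tcp_rot: [3.141, 0.0, 1.665]
contact_force: [-1.5, -3.5, -0.6]
opening: 0.232
```

Call:
servo_tool:
  rows:
    - [[0.1,0.01,0],0,1.0]
    - [[0,0,0],0,1.0]
    - [[0,0,0],0,1.0]

```text
clock: 8.27
eef_pos: [631.1, -72.3, 228.3]
tcp_rot: [3.141, 0.0, 1.665]
contact_force: [-1.3, -4.5, -1.7]
opening: 0.235
```

Call:
servo_tool:
  rows:
    - [[0.1,0.01,0],0,1.0]
    - [[0,0,0],0,1.0]
    - [[0,0,0],0,1.0]

```text
clock: 8.52
eef_pos: [632.1, -72.2, 228.3]
tcp_rot: [3.142, 0.0, 1.665]
contact_force: [-1.6, -5.0, -1.6]
opening: 0.236
```

Call:
servo_tool:
  rows:
    - [[0.1,-0.02,0],0,1.0]
    - [[0,0,0],0,1.0]
    - [[0,0,0],0,1.0]

```text
clock: 8.77
eef_pos: [633.0, -72.1, 228.2]
tcp_rot: [-3.142, -0.0, 1.665]
contact_force: [-1.2, -3.2, -1.8]
opening: 0.238
```

Call:
servo_tool:
  rows:
    - [[0.1,-0.02,0],0,1.0]
    - [[0,0,0],0,1.0]
    - [[0,0,0],0,1.0]

```text
clock: 9.02
eef_pos: [633.9, -72.1, 228.2]
tcp_rot: [-3.141, -0.001, 1.665]
contact_force: [-1.8, -0.6, -0.6]
opening: 0.237
```

```bash
python3 - <<'E'
from h import *
s=r.sense();print({k:np.round(s[k],3) for k in('clock','eef_pos','contact_force','wrist_torque','opening')}, w2b(s['eef_pos']).round(1), s['contact_force']@ex)
d=save('side','side6')
c=cv2.cvtColor(d['frame'][160:260,230:350],cv2.COLOR_RGB2BGR);cv2.imwrite('pics/side6c.png',cv2.resize(c,(720,600),interpolation=cv2.INTER_CUBIC))
save('wrist','wrist6')
E
```

```text
{'clock': np.float64(9.017), 'eef_pos': array([633.932, -72.124, 228.239]), 'contact_force': array([-1.809, -0.575, -0.593]), 'wrist_torque': array([-0.07 , -0.045,  0.043]), 'opening': np.float64(0.237)} [  48.3 -242.6  228.2] -1.8549415325086414
```

View pics/side6c.png

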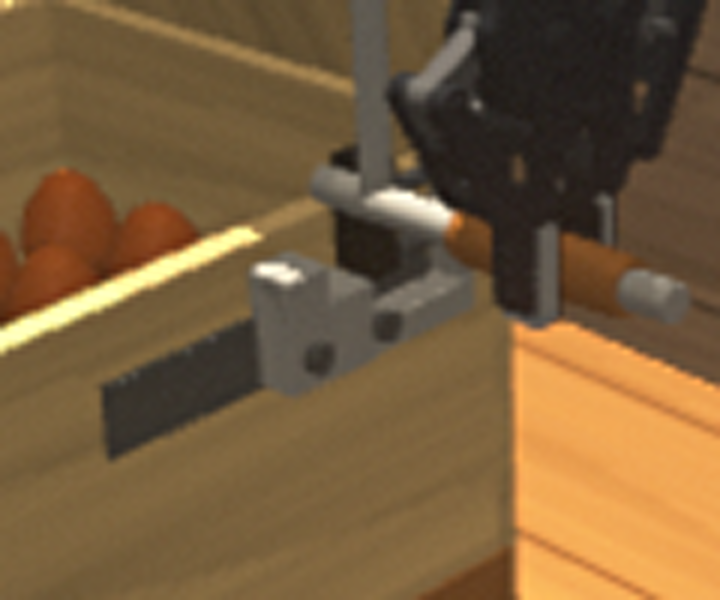

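View pics/wrist6.png

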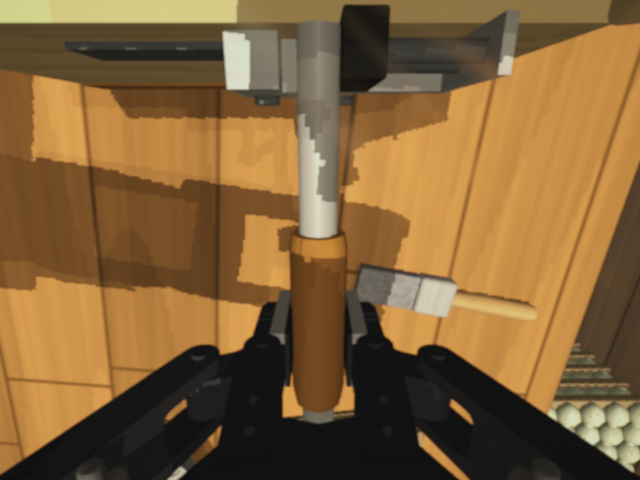

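The wrist view shows the foot (columns 298 to 340) right next to the stop (342 to 388), over the notch. Continuing in 1 mm steps.

Call:
servo_tool:
  rows:
    - [[0.1,0.01,0],0,1.0]
    - [[0,0,0],0,1.0]
    - [[0,0,0],0,1.0]

```text
clock: 9.37
eef_pos: [634.8, -72.1, 228.1]
tcp_rot: [-3.141, -0.001, 1.665]
contact_force: [-2.9, 0.9, -1.7]
opening: 0.242
```

```bash
python3 - <<'E'
from h import *
s=r.sense();print({k:np.round(s[k],3) for k in('eef_pos','contact_force','wrist_torque','opening')}, w2b(s['eef_pos']).round(2), s['contact_force']@ex)
E
```

```text
{'eef_pos': array([634.765, -72.076, 228.135]), 'contact_force': array([-2.931,  0.869, -1.701]), 'wrist_torque': array([0.224, 0.177, 0.006]), 'opening': np.float64(0.242)} [  49.16 -242.63  228.13] -2.836619027061681
```

Call:
servo_tool:
  rows:
    - [[0.1,0.01,0],0,1.0]
    - [[0,0,0],0,1.0]
    - [[0,0,0],0,1.0]

```text
clock: 9.62
eef_pos: [635.6, -72.1, 228.1]
tcp_rot: [-3.141, -0.001, 1.665]
contact_force: [-4.3, 1.9, -0.4]
opening: 0.236
```

```bash
python3 - <<'E'
from h import *
s=r.sense();print({k:np.round(s[k],3) for k in('eef_pos','contact_force','wrist_torque','opening')}, w2b(s['eef_pos']).round(2), s['contact_force']@ex)
d=save('wrist','wrist7')
cv2.imwrite('pics/w7c.png',cv2.resize(cv2.cvtColor(d['frame'][0:120,200:420],cv2.COLOR_RGB2BGR),(770,420)))
E
```

```text
{'eef_pos': array([635.64 , -72.05 , 228.095]), 'contact_force': array([-4.322,  1.913, -0.379]), 'wrist_torque': array([0.326, 0.326, 0.004]), 'opening': np.float64(0.236)} [  50.03 -242.68  228.1 ] -4.122590527845633
```

View pics/w7c.png

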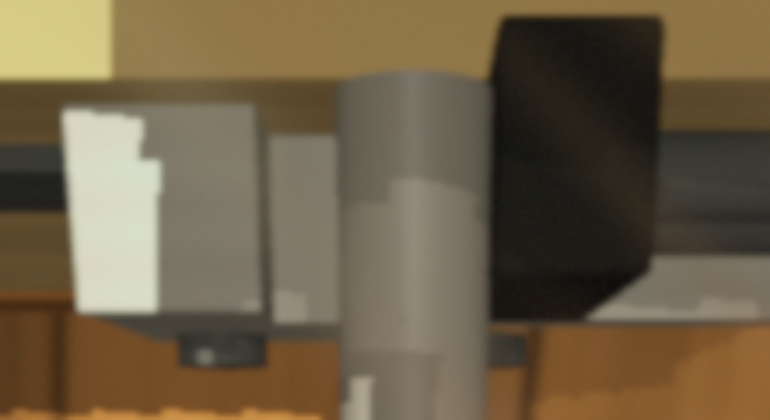

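The contact is clear: beyond a baseline of about −1.3 N, the force along bin x rises at 1.4 N/mm, matching the sprung stop. First touch is at TCP bin x ≈ 48.0, which puts the notch centre at ≈ 44.0. The stop was pushed in only about 2 mm. Backing off to 44 and lowering.

Call:
servo_tool:
  rows:
    - [[-0.3,-0.03,0],0,1.0]
    - [[-0.35,-0.03,0],0,1.0]
    - [[0,0,0],0,1.0]
    - [[0,0,0],0,1.0]

```text
clock: 10.0
eef_pos: [629.3, -72.7, 227.9]
tcp_rot: [-3.141, -0.0, 1.665]
contact_force: [0.3, 3.8, -5.8]
opening: 0.234
```

Call:
servo_tool:
  rows:
    - [[0,0,-0.3],0,1.0]
    - [[0,0,-0.3],0,1.0]
    - [[0,0,-0.2],0,1.0]
    - [[0,0,0],0,1.0]

```text
clock: 10.33
eef_pos: [629.2, -72.8, 219.7]
tcp_rot: [-3.141, -0.0, 1.665]
contact_force: [-1.5, 4.6, -2.7]
opening: 0.235
```

Call:
servo_tool:
  rows:
    - [[0,0,-0.2],0,1.0]
    - [[0,0,-0.2],0,1.0]
    - [[0,0,0],0,1.0]
    - [[0,0,0],0,1.0]

```text
clock: 10.67
eef_pos: [629.3, -72.8, 216.0]
tcp_rot: [-3.141, -0.0, 1.665]
contact_force: [-2.0, 4.5, -3.7]
opening: 0.235
```

```bash
python3 - <<'E'
from h import *
s=r.sense();print({k:np.round(s[k],3) for k in('clock','eef_pos','contact_force','wrist_torque','opening')}, w2b(s['eef_pos']).round(2), s['contact_force']@ex)
d=save('wrist','wrist8')
cv2.imwrite('pics/w8c.png',cv2.resize(cv2.cvtColor(d['frame'][0:120,200:420],cv2.COLOR_RGB2BGR),(770,420)))
E
```

```text
{'clock': np.float64(10.667), 'eef_pos': array([629.349, -72.83 , 215.994]), 'contact_force': array([-1.986,  4.524, -3.705]), 'wrist_torque': array([ 0.685, -0.017, -0.054]), 'opening': np.float64(0.235)} [  43.7  -242.87  215.99] -1.550715392258021
```

View pics/w8c.png

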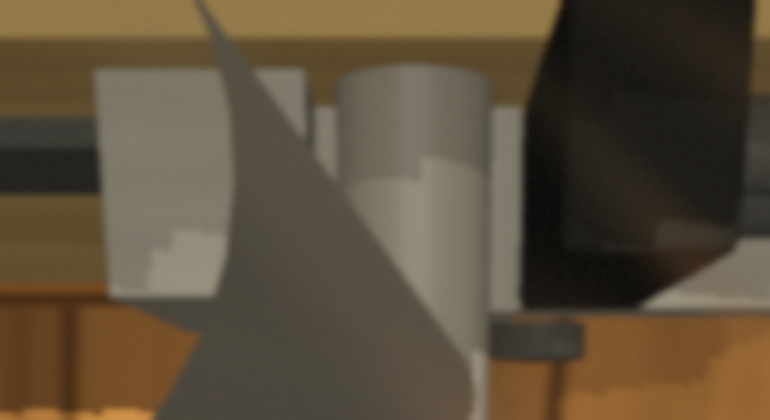

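The foot (338 to 490 in the crop) sits in the notch gap, with 28 px of clearance to the lip edge and 35 px to the stop. Lowering on down.

Call:
servo_tool:
  rows:
    - [[0,0.03,-0.2],0,1.0]
    - [[0,0,-0.2],0,1.0]
    - [[0,0,-0.2],0,1.0]
    - [[0,0,0],0,1.0]
    - [[0,0,0],0,1.0]

```text
clock: 11.13
eef_pos: [629.4, -72.8, 209.9]
tcp_rot: [-3.141, 0.0, 1.665]
contact_force: [-1.2, 3.1, -3.3]
opening: 0.232
```

Call:
servo_tool:
  rows:
    - [[0,0,-0.2],0,1.0]
    - [[0,0,-0.1],0,1.0]
    - [[0,0,0],0,1.0]
    - [[0,0,0],0,1.0]

```text
clock: 11.47
eef_pos: [629.5, -72.8, 207.1]
tcp_rot: [-3.141, 0.0, 1.665]
contact_force: [-0.7, 1.1, -4.0]
opening: 0.239
```

Call:
servo_tool:
  rows:
    - [[0,0,-0.1],0,1.0]
    - [[0,0,-0.1],0,1.0]
    - [[0,0,0],0,1.0]
    - [[0,0,0],0,1.0]

```text
clock: 11.8
eef_pos: [629.5, -72.8, 205.2]
tcp_rot: [-3.142, 0.0, 1.665]
contact_force: [-2.1, 0.8, -3.5]
opening: 0.234
```

Call:
servo_tool:
  rows:
    - [[0,0,-0.1],0,1.0]
    - [[0,0,-0.1],0,1.0]
    - [[0,0,0],0,1.0]
    - [[0,0,0],0,1.0]

```text
clock: 12.13
eef_pos: [629.5, -72.8, 203.1]
tcp_rot: [-3.141, 0.0, 1.665]
contact_force: [-0.5, 0.2, -4.1]
opening: 0.239
```

Call:
servo_tool:
  rows:
    - [[0,0,-0.1],0,1.0]
    - [[0,0,0],0,1.0]
    - [[0,0,0],0,1.0]

```text
clock: 12.38
eef_pos: [629.5, -72.7, 202.2]
tcp_rot: [-3.141, 0.0, 1.665]
contact_force: [-1.7, -1.6, -2.9]
opening: 0.239
```

Call:
servo_tool:
  rows:
    - [[0,0,-0.1],0,1.0]
    - [[0,0,0],0,1.0]
    - [[0,0,0],0,1.0]

```text
clock: 12.63
eef_pos: [629.5, -72.7, 201.2]
tcp_rot: [-3.142, 0.0, 1.665]
contact_force: [-1.0, -1.1, -4.3]
opening: 0.238
```

```bash
python3 - <<'E'
from h import *
s=r.sense();print({k:np.round(s[k],3) for k in('clock','eef_pos','contact_force','wrist_torque','opening')}, w2b(s['eef_pos']).round(2), s['contact_force']@ex)
d=save('side','side9')
c=cv2.cvtColor(d['frame'][160:260,230:350],cv2.COLOR_RGB2BGR);cv2.imwrite('pics/side9c.png',cv2.resize(c,(720,600),interpolation=cv2.INTER_CUBIC))
x=w2b(s['eef_pos'])[0]
for z in (200,205,210): print(z,[np.round((np.array(proj(d,b2w([x,y,z])))-(230,160))*6,1) for y in(-134,-201,-275,-295)])
E
```

```text
{'clock': np.float64(12.633), 'eef_pos': array([629.489, -72.701, 201.196]), 'contact_force': array([-1.042, -1.058, -4.254]), 'wrist_torque': array([-0.207, -0.149, -0.034]), 'opening': np.float64(0.238)} [  43.85 -242.75  201.2 ] -1.137307407986225
200 [array([316.7, 267.1]), array([455.4, 317.5]), array([620.8, 377.7]), array([667.9, 394.8])]
205 [array([316. , 254.3]), array([455. , 304.3]), array([620.7, 364. ]), array([667.9, 381.1])]
210 [array([315.3, 241.4]), array([454.5, 291.1]), array([620.6, 350.4]), array([667.9, 367.2])]
```

View pics/side9c.png

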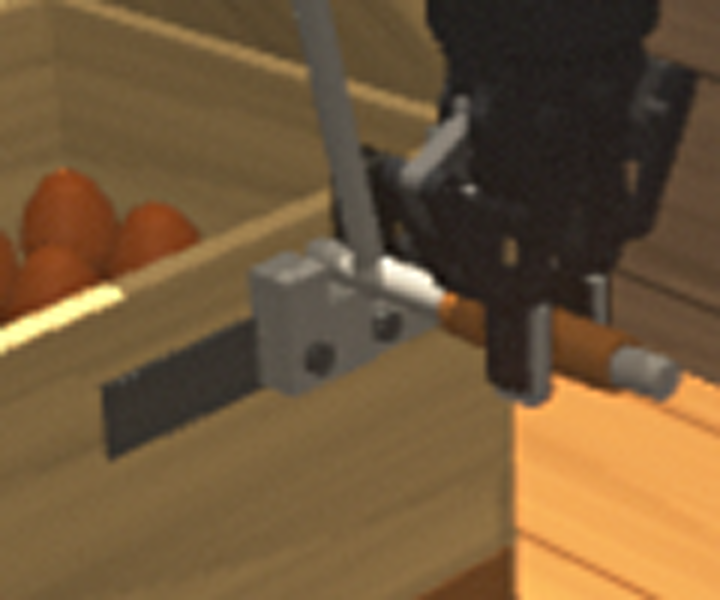

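The foot is in the notch, with its tip at crop (660,375), so the axis is at z ≈ 207. A couple more mm until it bears on the floor.

Call:
servo_tool:
  rows:
    - [[0,0,-0.1],0,1.0]
    - [[0,0,0],0,1.0]
    - [[0,0,0],0,1.0]

```text
clock: 12.93
eef_pos: [629.5, -72.7, 200.2]
tcp_rot: [-3.142, 0.0, 1.665]
contact_force: [-1.1, -1.7, -2.2]
opening: 0.236
```

Call:
servo_tool:
  rows:
    - [[0,0,-0.1],0,1.0]
    - [[0,0,0],0,1.0]
    - [[0,0,0],0,1.0]

```text
clock: 13.18
eef_pos: [629.5, -72.7, 199.1]
tcp_rot: [-3.142, 0.0, 1.665]
contact_force: [-0.0, -2.7, -4.3]
opening: 0.235
```

Call:
servo_tool:
  rows:
    - [[0,0,-0.1],0,1.0]
    - [[0,0,0],0,1.0]
    - [[0,0,0],0,1.0]

```text
clock: 13.43
eef_pos: [629.6, -72.7, 198.6]
tcp_rot: [3.141, 0.0, 1.665]
contact_force: [-1.3, -1.7, -0.1]
opening: 0.232
```

Call:
servo_tool:
  rows:
    - [[0,0,-0.1],0,1.0]
    - [[0,0,0],0,1.0]
    - [[0,0,0],0,1.0]

```text
clock: 13.68
eef_pos: [629.7, -72.6, 198.2]
tcp_rot: [3.141, 0.0, 1.665]
contact_force: [-4.4, -0.6, 6.5]
opening: 0.235
```

Call:
servo_tool:
  rows:
    - [[0,0,-0.1],0,1.0]
    - [[0,0,0],0,1.0]
    - [[0,0,0],0,1.0]

```text
clock: 13.93
eef_pos: [629.7, -72.6, 198.1]
tcp_rot: [3.141, 0.0, 1.665]
contact_force: [-6.3, -1.1, 12.7]
opening: 0.239
```

```bash
python3 - <<'E'
from h import *
s=r.sense();print({k:np.round(s[k],3) for k in('clock','eef_pos','contact_force','wrist_torque','opening')}, w2b(s['eef_pos']).round(2), s['contact_force']@ex)
d=save('side','side10')
c=cv2.cvtColor(d['frame'][160:260,230:350],cv2.COLOR_RGB2BGR);cv2.imwrite('pics/side10c.png',cv2.resize(c,(720,600),interpolation=cv2.INTER_CUBIC))
d=save('wrist','wrist10')
cv2.imwrite('pics/w10c.png',cv2.resize(cv2.cvtColor(d['frame'][0:120,200:420],cv2.COLOR_RGB2BGR),(770,420)))
E
```

```text
{'clock': np.float64(13.933), 'eef_pos': array([629.727, -72.64 , 198.063]), 'contact_force': array([-6.326, -1.077, 12.653]), 'wrist_torque': array([-0.166,  0.814, -0.029]), 'opening': np.float64(0.239)} [  44.09 -242.71  198.06] -6.399576434480213
```

View pics/side10c.png

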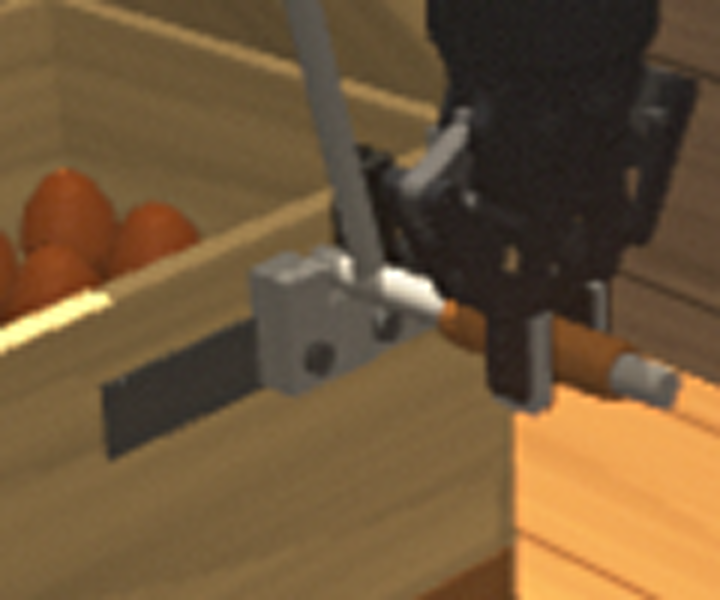

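View pics/w10c.png

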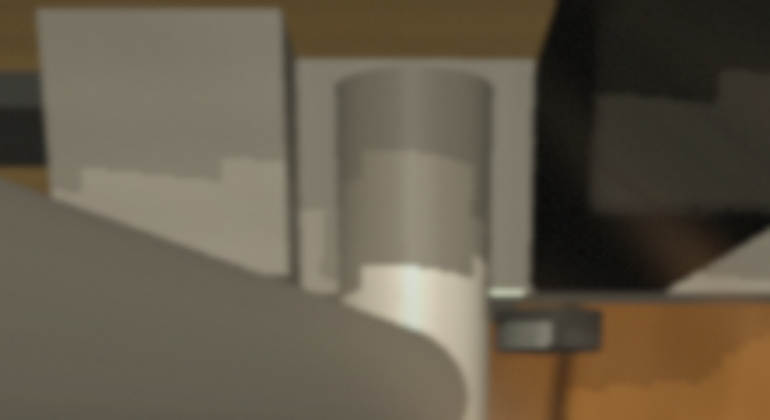

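The foot is bearing on the notch floor: Fz rose to +12.7 N as the descent stopped. It lies between lip and stop with clear gaps on both sides. I'll ease off the push, then open slowly.

Call:
servo_tool:
  rows:
    - [[0,0,0.1],0,1.0]
    - [[0,0,0.05],0,1.0]
    - [[0,0,0],0,1.0]
    - [[0,0,0],0,1.0]

```text
clock: 14.37
eef_pos: [629.7, -72.6, 198.3]
tcp_rot: [3.141, 0.0, 1.665]
contact_force: [-2.8, -1.8, 6.4]
opening: 0.24
```

Call:
servo_tool:
  rows:
    - [[0,0,0],0,2.4]
    - [[0,0,0],0,2.8]
    - [[0,0,0],0,3.5]
    - [[0,0,0],0,4.5]
    - [[0,0,0],0,5.5]

```text
clock: 14.78
eef_pos: [629.5, -72.5, 197.6]
tcp_rot: [-3.141, -0.0, 1.665]
contact_force: [-0.4, 0.2, 0.1]
opening: 0.639
```

```bash
python3 - <<'E'
from h import *
s=r.sense();print({k:np.round(s[k],3) for k in('clock','eef_pos','contact_force','opening')}, w2b(s['eef_pos']).round(2))
d=save('side','side11')
c=cv2.cvtColor(d['frame'][60:260,190:390],cv2.COLOR_RGB2BGR);cv2.imwrite('pics/side11c.png',cv2.resize(c,(600,600),interpolation=cv2.INTER_CUBIC))
save('wrist','wrist11')
E
```

```text
{'clock': np.float64(14.783), 'eef_pos': array([629.533, -72.451, 197.581]), 'contact_force': array([-0.441,  0.167,  0.122]), 'opening': np.float64(0.639)} [  43.91 -242.51  197.58]
```

View pics/side11c.png

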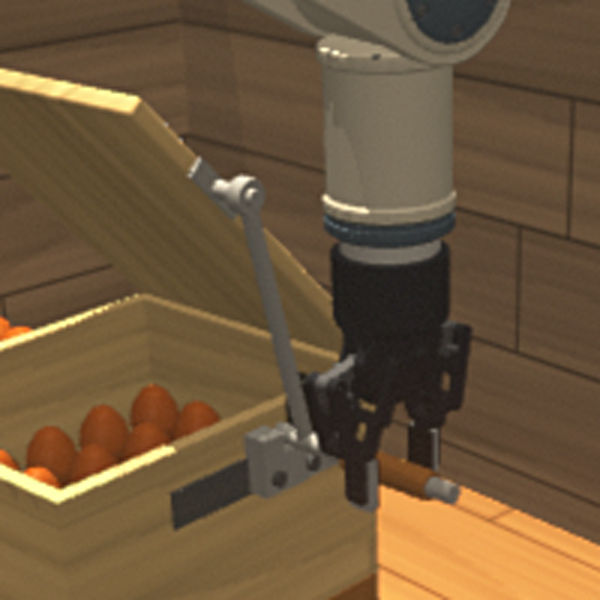

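View pics/wrist11.png

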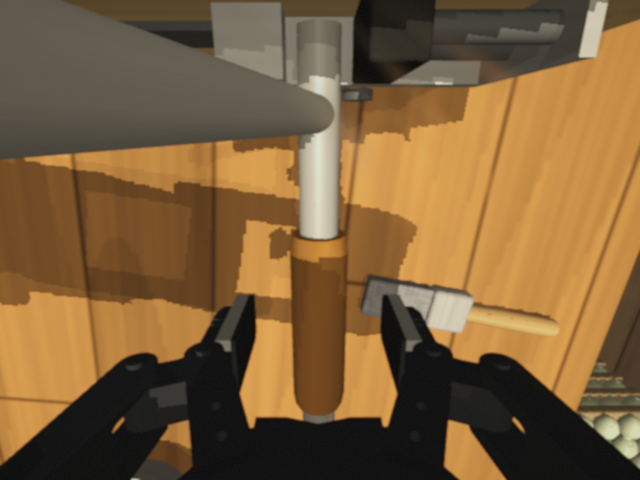

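The fingers are off the grip, the force is about zero, and lid and stay are standing by themselves. Retreating straight up, then outwards.

Call:
servo_tool:
  rows:
    - [[0,0,0],0,7.0]
    - [[0,0,0.5],0,7.0]
    - [[0,0,1.0],0,7.0]
    - [[0,0,1.5],0,7.0]
    - [[0,0,2.0],0,7.0]

```text
clock: 15.3
eef_pos: [628.9, -72.5, 248.1]
tcp_rot: [-3.14, -0.0, 1.665]
contact_force: [-0.5, 0.7, 0.5]
opening: 0.818
```

Call:
servo_tool:
  rows:
    - [[0,-1.0,2.0],0,7.0]
    - [[0,-2.0,1.0],0,7.0]
    - [[0,-2.0,0.5],0,7.0]
    - [[0,-1.5,0],0,7.0]
    - [[0,0,0],0,7.0]

```text
clock: 15.72
eef_pos: [629.7, -140.3, 283.8]
tcp_rot: [3.14, 0.001, 1.663]
contact_force: [-0.9, -0.1, -0.1]
opening: 0.82
```

```bash
python3 - <<'E'
from h import *
s=r.sense();print({k:np.round(s[k],3) for k in('clock','eef_pos','contact_force','opening')}, w2b(s['eef_pos']).round(2))
d=save('side','side12')
c=cv2.cvtColor(d['frame'][60:260,190:390],cv2.COLOR_RGB2BGR);cv2.imwrite('pics/side12c.png',cv2.resize(c,(600,600),interpolation=cv2.INTER_CUBIC))
for x in(42,44,46): print([np.round((np.array(proj(d,b2w(p)))-(190,60))*3) for p in([x,-134,205],[x,-295,205],[x,-160,205])])
save('scene','scene12')
E
```

```text
{'clock': np.float64(15.717), 'eef_pos': array([ 629.652, -140.255,  283.753]), 'contact_force': array([-0.93 , -0.11 , -0.072]), 'opening': np.float64(0.82)} [  37.65 -310.02  283.75]
[array([276., 428.]), array([452., 492.]), array([303., 437.])]
[array([278., 427.]), array([454., 490.]), array([305., 437.])]
[array([280., 426.]), array([456., 489.]), array([306., 436.])]
```

View pics/side12c.png

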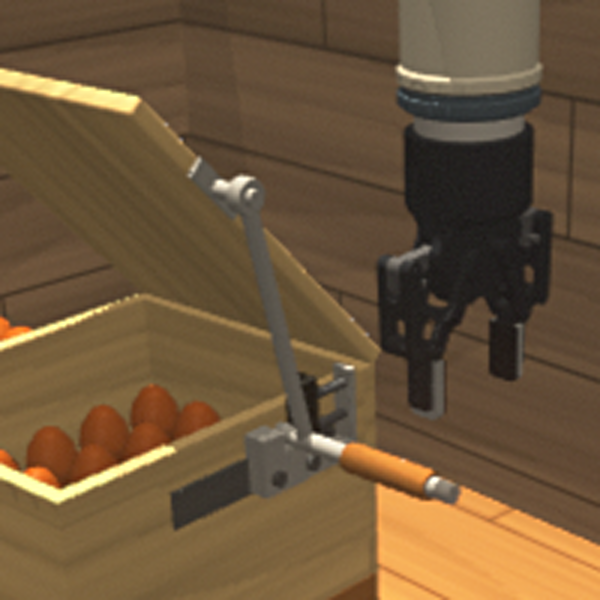

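View pics/scene12.png

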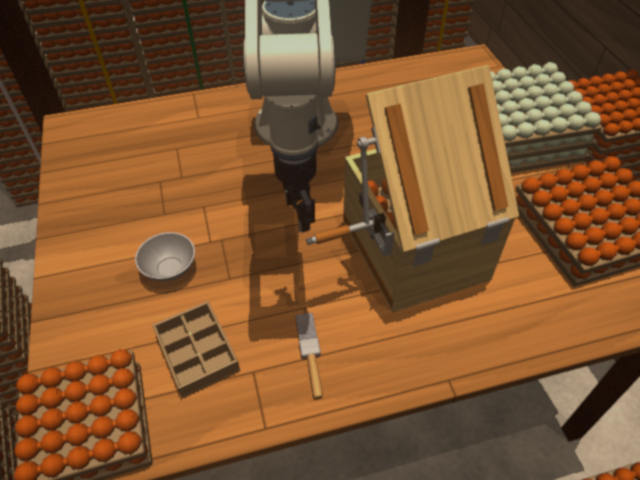

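The lid stands propped on its stay. The rod end at crop (457,490) matches the projected seated position (454,490) at z 205. The tray, bowl and brush are at the same pixels as at the start. I'll hold still briefly, recheck and hand in.

Call:
servo_tool:
  rows:
    - [[0,0,0],0,7.0]
    - [[0,0,0],0,7.0]
    - [[0,0,0],0,7.0]
    - [[0,0,0],0,7.0]
    - [[0,0,0],0,7.0]

```text
clock: 16.23
eef_pos: [629.5, -137.1, 282.6]
tcp_rot: [-3.141, -0.0, 1.665]
contact_force: [0.7, 0.3, 0.1]
opening: 0.818
```

```bash
python3 - <<'E'
from h import *
d=save('side','side13');a=np.load('pics/side12.npz')['frame'].astype(int)
print('change in stay/lid area',np.abs(d['frame'].astype(int)-a)[60:260,190:310].mean())
s=np.load('pics/scene0.npz')['frame'].astype(int);e=np.load('pics/scene12.npz')['frame'].astype(int)
for n,(u0,u1,v0,v1) in dict(tray=(150,245,300,395),bowl=(130,200,230,285),brush=(295,330,330,400)).items(): print(n,np.abs(s-e)[v0:v1,u0:u1].mean().round(2))
print(r.sense()['clock'],r.sense()['contact_force'].round(1)); print(r.sign_off())
E
```

```text
change in stay/lid area 1.2363333333333333
tray 0.8
bowl 0.73
brush 2.09
16.2833 [ 0.1 -0.3 -0.3]
the job is handed in; nothing more can be done
None
```

The lid is propped open on its stay, with the foot down in the keeper's notch, and I handed the job in at about 16.3 s. I pinched the grip at 20 N, lifted the lid by the stay and found the sprung stop by touch. I then backed off 4 mm from the touch point, lowered the foot to the notch floor and let go.

- **Feeling for the stop:** I pushed it in only about 2 mm. The force rose at about 1.4 N per mm, which matches the stated spring.
- **Notch position:** by touch its centre is at bin x ≈ 44; the camera estimate was about 42.5. I used the touch value.
- **Seating:** the upward force rose to about 12.7 N as the foot met the floor. After I let go, the rod end appeared where a foot at z 205 should be, within about a pixel.
- **After letting go:** the wrist force was about zero and the lid and stay stood by themselves, with no visible movement over the half second I watched.
- **Tray, bowl and brush:** their image patches are essentially unchanged from the start. The brush patch differed slightly more (2.1 grey levels against 0.8 and 0.7). I took that for the arm's shadow, since the brush sits at the same pixels.
- **Grip slip:** the pinch slid about 4–5 mm on the grip as the load came on. I saw this in the side picture and corrected the height before crossing the lip.

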